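Roll-test the guide pins

TASK

On the mould bench, guide pins are checked by rolling them down the sloping steel plate. One pin has rocked on a lump of weld and stuck halfway down the plate: first lay it in the blue reject tray, do not drop it. Then take the plain pin (the one with no collar) from the rest, set it level across the plate near the upper edge and let go, so that it rolls down by itself and comes to rest against the stop bar at the bottom.

Things in the scene. Friction and masses are not known exactly. Their poses are not given: they have to be found in the camera images.
- roll_plate: Fixed dark steel plate, 160 mm (x) by 250 mm (y), falling 3 degrees towards its -y. Origin: on the bench under its centre; the frame is level, z up. Top face 30 mm above the bench at y=0, 35 mm at y=+100 mm, 25 mm at y=-100. Light stop bar along x at the low end, 14 mm high, uphill face at y=-111 mm: a pin against it has its axis at y=-96. Upper edge (y=+125 mm) without bar.
- rocked_pin: Steel pin, 30 mm diameter, 100 mm long, 0.56 kg, lying across the plate about halfway down, axis about along the plate's x. Origin: middle of its axis; x along the axis. A dark weld bead 5 mm proud, 21 to 48 mm from the middle towards +x, touches the plate on the downhill side and keeps it from rolling; the middle is clear to grip.
- plain_pin: Round steel pin, 30 mm diameter, 100 mm long, 0.55 kg, no collar. Origin: middle of its axis; x along the axis. Lies level in one of two V places, 85 mm apart, of a low grey rest, axis 38 mm above the bench. Its middle 60 mm is free for fingers down to the rest's base, 10 mm above the bench. The other place holds a pin with a 52 mm collar at one end: not wanted.
- reject_tray: Fixed open blue tray, 210 mm (x) by 180 mm (y), 35 mm high, walls and floor 4 mm. Origin: centre of its underside, z up. A brass bush, 36 mm across, 16 mm high, lies in its +x +y corner, 78 and 62 mm from the centre; otherwise empty. A pin on its floor has its axis 19 to 24 mm above the bench.
Things that resemble listed ones, but are neither listed nor needed, are in the scene too. What is shaped like the rocked_pin but yellow is not meant. What is shaped like the plain_pin but purple is not meant.

How it is judged (in metres and radians):
On the way, in this order (a step that is already met when the one before it is completed fails the run):
1. the rocked pin lies in the reject tray, let go (x of rocked_pin in the frame of reject_tray between -0.1 and 0.1 m and y of rocked_pin in the frame of reject_tray between -0.085 and 0.085 m and z of rocked_pin in the frame of reject_tray below 0.032 m and contact force between rocked_pin and the fingers below 0.1 N), for 0.2 s.
2. the plain pin is set down on the upper part of the plate (its middle at least 35 mm uphill of the plate's centre) (contact force between plain_pin and roll_plate above 0.3 N and y of plain_pin in the frame of roll_plate above 0.035 m), for 0.02 s.
3. the plain pin, let go, rolls right over on the plate (angle between plain_pin's own z axis and vertical above 2 rad and contact force between plain_pin and the fingers below 0.1 N and z of plain_pin in the frame of roll_plate between 0.03 and 0.06 m and x of plain_pin in the frame of roll_plate between -0.07 and 0.07 m and y of plain_pin in the frame of roll_plate between -0.11 and 0.12 m), for 0.02 s.
At the end, for the whole second after the job is handed in: The rocked pin lies on the floor of the reject tray, at rest (its axis less than 32 mm above the tray's underside); the plain pin lies at rest on the plate along the stop bar: its axis within 16 mm of touching it, parallel to it within 10 degrees, its middle within 60 mm of the plate's centre line (y of plain_pin in the frame of roll_plate between -0.11 and -0.08 m and x of plain_pin in the frame of roll_plate between -0.06 and 0.06 m and z of plain_pin in the frame of roll_plate between 0.03 and 0.05 m and angle between the x axis of plain_pin and the x axis of roll_plate, either way round below 0.18 rad and linear speed of each of plain_pin, rocked_pin below 0.03 m/s and x of rocked_pin in the frame of reject_tray between -0.1 and 0.1 m and y of rocked_pin in the frame of reject_tray between -0.085 and 0.085 m and z of rocked_pin in the frame of reject_tray below 0.032 m).
It fails at once if a pin is dropped or thrown (free of the fingers it moves faster than 0.8 m/s; a fall of more than about 30 mm) ((linear speed of rocked_pin above 0.8 m/s and contact force between rocked_pin and the fingers below 0.1 N) or (linear speed of plain_pin above 0.8 m/s and contact force between plain_pin and the fingers below 0.1 N)).
It also fails if it takes over 61 s, if anything falls off the work surface, if the arm or the gripper's body presses on something with over 40 N, if the wrist force passes 120 N, or if a joint passes its speed limit or range.

ROBOT

A 7-joint arm with a two-finger parallel gripper is mounted at the origin on the work surface. World frame = base frame: x ahead of the robot, y to its left, z up, the work surface at z = 0. Lengths are in m, angles in degrees, forces in N, time in s.
With the tool pointing down it reaches from about 0.425 to 0.875 m from the base axis. Payload 8.4 kg.
Tool frame: the origin (TCP) lies where the fingers leave the gripper's body, on its centre line; the fingertips stand 73 mm ahead of it and the grasp point (between the pads) lies 54 mm ahead of it; y points along the fingers, z is the direction in which the jaws open and shut, and the axes are right-handed (so a half turn about y gives the same grasp; the last joint's range is limited). The gripper opens to 85 mm and grips with 20 to 120 N. Pads are 22 mm wide; open, the fingers measure 114 mm over their backs; the gripper's body (76 mm by 85 mm) begins 54 mm behind the grasp point. The pads swing forward as they close: fully open they stand 13 mm farther back than shut.
Start: joints at [70.863, 19.091, 2.286, 83.961, -0.768, 76.965, -3.352], TCP at [0.151, -0.632, 0.304] pointing down, gripper open.
Joint ranges: [-147.57, 147.57], [-21.85, 119.76], [-74.77, 79.35], [14.55, 137.4], [-85.83, 265.84], [4.83, 119.75], [-152.11, 152.11]. Speed limits (degrees/s): [127.2, 127.2, 159.86, 159.86, 180, 180, 180].

INTERFACE

Orientations are given as [roll, pitch, yaw] about the fixed x, y, z axes, in that order (R = Rz(yaw) Ry(pitch) Rx(roll)).
In Python, from station import ctrl gives the robot as it stands.
- The arm moves only by the tool jog_arm, never from a script. Its argument "moves" is a list of rows, each a list of 7 numbers: the closure, from -1 (fully open) to 1 (shut), then the shift along the tool's x, y, z in m, then the turn, a rotation vector about the tool's x, y, z in degrees. A call has 1 to 20 rows; each row shifts and turns the commanded pose from where the row before left it, along the tool's axes as they then stand; what a row does not reach is not made up. A row lasts 1/10 s, in which the tool goes at most 50 mm and 8.59 degrees, less where a joint would pass 70% of its speed; a pose out of reach is approached as far as the arm can. A call with a gripper value outside its range is refused whole. The fingers move at their own pace and stop on an object; "squeeze" is the grip in N (left out, the last holds). Time passes only in rows, so rows that do not move let the fingers close. It gives the time, the measured TCP pose, the force and the opening at its end, in the units of the state.
- ctrl.get_state(): the state, without advancing time (a new reading comes with each control period).
- ctrl.snapshot(name): name is "scene" or "top" or "wrist"; returns (picture, depth): 480x640x3 uint8, blue, green, red; 480x640 float32, m along the optical axis (not along the pixel's ray), 0 where there is no reading.
- ctrl.camera_params(name): a dict with "fovy" (degrees; the focal length in pixels is half the picture's height over the tangent of half this angle, whatever the lens; pixels are square), "cx", "cy" (the principal point, pixels), "dist" ([k1, k2, p1, p2, k3] as OpenCV has them; the pictures are not rectified), "extrinsics" (4x4, takes a point from world to camera coordinates); the wrist camera has in their place "T_tool_cam" (4x4, takes a point from camera to tool coordinates, whose origin is the TCP and whose axes are the tool frame's). Camera axes: x right, y up, looking along -z (the intrinsics and any distortion apply to the point x, -y, -z); pixel columns grow to the right and rows downward; lengths in m; the calibration is good to about 2 mm. A picture is of the moment at which its call begins: read the wrist's pose just before it. camera_params takes no time and is no camera call.
- ctrl.job_done(): hands the job in, once; it reports no verdict.
Trained networks look in the newest picture that a camera, given by its name, has taken for a name from the list of things; names that differ only in an ending like _2 or _b are one class to them, and where a whole thing is asked for, a point or a joint stands for the part that bears it (a point fixed in the world has none). Each returns a list of dicts, best first, with "p" (0 to 1); they miss things now and then, are a little off and sometimes report something else, mostly with a low value. They report only what shows in the picture. A call takes as long as a camera call. They do not tell look-alikes from the thing itself.
- ctrl.recognise(camera, query): "bbox" ([centre column, centre row, width, height] in pixels, round what is visible of it).
- ctrl.cut_out(camera, query): "mask" (480x640 bool, what is visible of it) and "bbox" ([centre column, centre row, width, height] in pixels, round what is visible of it).
The state is a dict: "time_s": time; "qpos": joint angles; "joint_vel": joint speeds; "joint_efforts": joint torques, N m; "tcp_pos": TCP position; "ee_rot": TCP orientation; "ft_force": force on the tool from outside, world axes, zero at the start; "moment": the same for the moment, N m; "width": finger opening in m.
Only numpy, scipy, OpenCV 4.12 (cv2) and the standard library are available. Lean on these libraries where they do the work, as an engineer would, in place of code of your own. Each camera call takes 0.05 s, during which the arm holds its last target. There are 200 camera calls.

## Working session

There is one attempt and no reset: what is moved stays moved. The work goes in short steps, Python scripts to look and compute and a tool call to move; the robot and the scene stay as the last step left them, time stands still between calls to the robot, and variables do not carry over. Pictures are saved under pics/ and viewed, on a budget of 10 in all, crops included, one or two more only if the job needs it, and the job is handed in when it is done.

Besides the shell and the picture viewer there is one more tool, called by a JSON object that holds its "op" and its "data". jog_arm: Moves the arm, as the interface text tells. Its arguments: {"type":"object","properties":{"moves":{"type":"array","items":{"type":"array","items":{"type":"number"}}},"squeeze":{"type":"number"}},"required":["moves"]}

```bash
mkdir -p pics; ls; python3 - <<'E'
from station import ctrl
import cv2,numpy as np
print(ctrl.get_state())
for c in ("scene","top"):
    im,d=ctrl.snapshot(c); cv2.imwrite(f"pics/{c}1.png",im); print(c,ctrl.camera_params(c))
print(ctrl.camera_params("wrist"))
E
```

```text
pics
{'time_s': 0.0, 'qpos': array([70.86170047, 19.13293996,  2.28512363, 84.01070515, -0.76854275,
       76.96747754, -3.3522431 ]), 'joint_vel': array([-0.02009697, -0.00326153, -0.03218788, -0.05589627,  0.13896296,
       -0.02246287, -0.00797177]), 'joint_efforts': array([-3.18729406e-05, -6.58561063e+01,  1.36544187e+00, -4.05548644e+01,
        1.67699024e-02,  1.26840992e-02, -5.33322088e-05]), 'tcp_pos': array([ 0.15113591, -0.63183032,  0.303011  ]), 'ee_rot': array([-9.00956873e+01, -5.94824783e-03, -1.66547529e+02]), 'ft_force': array([ 0.06712605,  0.20929761, -0.23269141]), 'moment': array([-0.03604399,  0.01442387, -0.00177516]), 'width': 0.08597162209757397}
scene {'fovy': 49.49099132111305, 'cx': 321.9788379660417, 'cy': 244.43841429214592, 'dist': array([0.04959029, 0.        , 0.        , 0.        , 0.        ]), 'extrinsics': array([[-8.84757207e-01,  4.66052234e-01, -7.47406673e-06,
         4.51424240e-01],
       [-3.42086324e-01, -6.49408461e-01,  6.79150645e-01,
         1.51065093e-01],
       [ 3.16514822e-01,  6.00885984e-01,  7.33998911e-01,
        -1
[... 340 characters left out ...]
9],
       [ 0.99930548,  0.01911863,  0.0319848 , -0.49990526],
       [-0.03204772,  0.00299339,  0.99948186, -1.28448287],
       [ 0.        ,  0.        ,  0.        ,  1.        ]])}
{'fovy': 63.42051264506691, 'cx': 312.7929135581254, 'cy': 243.53597271449203, 'dist': array([0.00522054, 0.        , 0.        , 0.        , 0.        ]), 'T_tool_cam': array([[-1.21365528e-03, -9.63662718e-01, -2.67119250e-01,
        -6.72571564e-02],
       [-1.09067509e-03,  2.67120563e-01, -9.63662501e-01,
        -6.96130423e-02],
       [ 9.99998669e-01, -8.78213767e-04, -1.37523521e-03,
        -6.65000550e-04],
       [ 0.00000000e+00,  0.00000000e+00,  0.00000000e+00,
         1.00000000e+00]])}
```

View pics/top1.png

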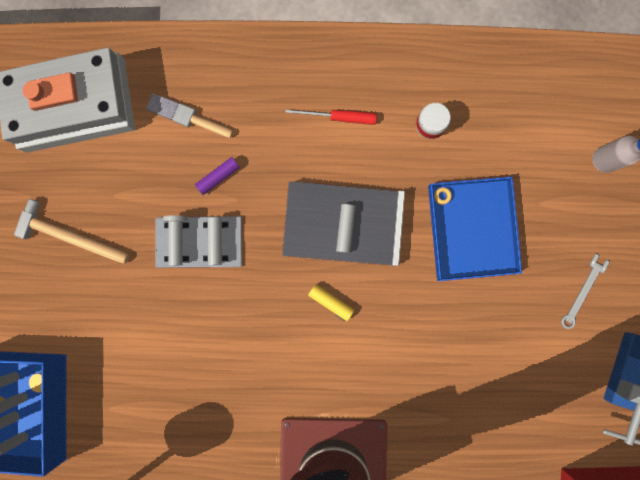

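View pics/scene1.png

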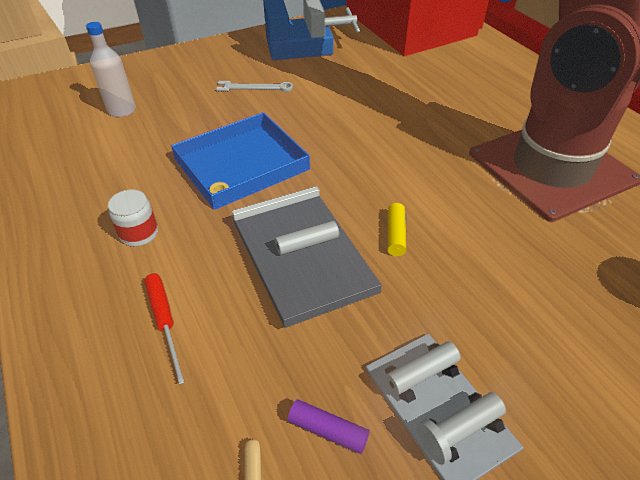

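The top view shows the plate at about (345,223), with its stop bar on the right at column 402. The rocked pin is at (347,228) and the tray at (475,228) with the bush at its upper left. The rest is at (198,241), and its pins are at columns 175 and 213. The scene view shows the collar on the pin farther from the plate, so the plain pin is the one at column 213.

```bash
cat > h.py <<'E'
from station import ctrl
import cv2,numpy as np
from scipy.spatial.transform import Rotation as R
def K(p): f=240/np.tan(np.radians(p["fovy"])/2); return np.array([[f,0,p["cx"]],[0,f,p["cy"]],[0,0,1]])
def cloud(cam):
    """image, HxWx3 world points (nan without reading)"""
    p=ctrl.camera_params(cam); s=ctrl.get_state(); im,d=ctrl.snapshot(cam)
    v,u=np.mgrid[:480,:640].astype(float)
    n=cv2.undistortPoints(np.stack([u,v],-1).reshape(-1,1,2),K(p),p["dist"]).reshape(480,640,2)
    c=np.stack([n[...,0]*d,-n[...,1]*d,-d,np.ones_like(d)],-1)
    if cam=="wrist":
        T=np.eye(4);T[:3,:3]=R.from_euler("xyz",s["ee_rot"],degrees=True).as_matrix();T[:3,3]=s["tcp_pos"];T=T@p["T_tool_cam"]
    else: T=np.linalg.inv(p["extrinsics"])
    P=(c@T.T)[...,:3]; P[d==0]=np.nan
    return im,P
def rect(xy):
    (c,wh,a)=cv2.minAreaRect(xy.astype(np.float32)); b=cv2.boxPoints((c,wh,a))
    e=[b[1]-b[0],b[2]-b[1]]; L=[np.linalg.norm(x) for x in e]; i=int(np.argmax(L))
    return np.round(c,4),np.round(L,4),round(float(np.degrees(np.arctan2(e[i][1],e[i][0]))),2)
E
python3 - <<'E'
from h import *
im,P=cloud("top")
for q in ("roll_plate","rocked_pin","plain_pin","reject_tray"):
    for m in ctrl.cut_out("top",q)[:4]:
        k=m["mask"]; X=P[k]; X=X[np.isfinite(X).all(1)]
        print(q,round(m["p"],2),np.round(m["bbox"]),rect(X[:,:2]),"z pct",np.round(np.percentile(X[:,2],[2,50,98]),4))
# bench level
print("bench",np.nanmedian(P[330:345,200:240,2]),P[230,260],P[223,345])
for r in (200,222,241,258): print("collar scan",r,np.round(P[r,160:230:5,2],3))
E
```

```text
roll_plate 0.82 [341. 221. 122.  83.] (array([ 0.5424, -0.0134]), array([0.1687, 0.259 ], dtype=float32), 86.15) z pct [0.0199 0.0302 0.0394]
rocked_pin 0.91 [330. 304.  45.  37.] (array([0.3675, 0.0108]), array([0.0346, 0.1023], dtype=float32), 56.78) z pct [0.0122 0.0266 0.0335]
rocked_pin 0.77 [344. 228.  20.  52.] (array([ 0.5285, -0.018 ]), array([0.0994, 0.0299], dtype=float32), -5.04) z pct [0.0478 0.0566 0.0629]
plain_pin 0.94 [219. 178.  43.  39.] (array([0.6401, 0.2638]), array([0.1008, 0.036 ], dtype=float32), -53.41) z pct [0.0102 0.0261 0.033 ]
plain_pin 0.59 [216. 241.  17.  47.] (array([0.4964, 0.2631]), array([0.038 , 0.0995], dtype=float32), 1.15) z pct [0.0121 0.0493 0.0556]
reject_tray 0.62 [476. 230.  91. 110.] (array([ 0.5326, -0.2995]), array([0.1826, 0.2128], dtype=float32), 6.2) z pct [-0.0018  0.004   0.0359]
bench -0.00043686431227762945 [ 0.52292836  0.16783419 -0.00257498] [ 0.53806331 -0.01710229  0.0561475 ]
collar scan 200 [-0.     0.001 -0.002 -0.001 -0.001  0.005 -0.001 -0.003  0.002 -0.003
  0.002 -0.003  0.002 -0.004]
collar scan 222 [0.012 0.037 0.05  0.055 0.037 0.031 0.014 0.012 0.011 0.035 0.052 0.052
 0.046 0.035]
collar scan 241 [0.008 0.008 0.053 0.052 0.04  0.009 0.011 0.01  0.007 0.011 0.052 0.055
 0.044 0.014]
collar scan 258 [0.005 0.032 0.049 0.05  0.046 0.035 0.006 0.005 0.007 0.032 0.052 0.054
 0.044 0.034]
```

{"op": "jog_arm", "data": {"moves": [[-1,0,0,0,0,6.2,0],[-1,0,0,0,0,6.2,0],[-1,0,0,0,0,6.1,0],[-1,-0.0215,0,-0.043,0,0,0],[-1,-0.0215,0,-0.043,0,0,0],[-1,-0.0215,0,-0.043,0,0,0],[-1,-0.0215,0,-0.043,0,0,0],[-1,-0.0215,0,-0.043,0,0,0],[-1,-0.0215,0,-0.043,0,0,0],[-1,-0.0215,0,-0.043,0,0,0],[-1,-0.0215,0,-0.043,0,0,0],[-1,-0.0215,0,-0.043,0,0,0],[-1,-0.0215,0,-0.043,0,0,0],[-1,-0.0215,0,-0.043,0,0,0],[-1,-0.0215,0,-0.043,0,0,0],[-1,-0.0215,0,-0.043,0,0,0],[-1,-0.0215,0,-0.043,0,0,0],[-1,-0.0215,0,-0.043,0,0,0]]}}

```text
time_s: 2.15
tcp_pos: [0.5299, -0.0163, 0.3043]
ee_rot: [-90.0, 0.1, 174.9]
ft_force: [1.0, -0.6, -0.8]
width: 0.0856
```

{"op": "jog_arm", "data": {"moves": [[-1,0,0,0,0,0,0],[-1,0,0,0,0,0,0]]}}

```text
time_s: 2.35
tcp_pos: [0.5294, -0.0169, 0.3037]
ee_rot: [-90.0, -0.0, 175.1]
ft_force: [-0.2, -0.1, 0.5]
width: 0.0851
```

```bash
cat >> h.py <<'E'
def pins(P,k):
    """axis middle and direction of a lying cylinder from its top points, mask k"""
    X=P[k]; X=X[np.isfinite(X).all(1)]; return rect(X[:,:2]),np.round(np.percentile(X[:,2],[2,50,98]),4)
E
python3 - <<'E'
from h import *
print(ctrl.get_state())
im,P=cloud("wrist"); cv2.imwrite("pics/w1.png",im); np.save("w1.npy",P)
for q in ("roll_plate","rocked_pin","plain_pin","reject_tray"):
    for m in ctrl.cut_out("wrist",q)[:4]: print(q,round(m["p"],2),np.round(m["bbox"]),*pins(P,m["mask"]))
E
```

```text
{'time_s': 2.35, 'qpos': array([  26.43298679,    7.36465205,  -31.79147294,   99.26732695,
          3.99107131,   74.52127505, -101.11081176]), 'joint_vel': array([ 1.83467376, -0.97424606,  2.21363971,  1.05368867,  0.22396598,
        0.26048588,  0.640426  ]), 'joint_efforts': array([ -2.39800885, -44.75336194,  -4.62164775, -40.69946408,
        -0.27505766,  -0.14120843,  -0.24295983]), 'tcp_pos': array([ 0.5294347 , -0.01690711,  0.30374604]), 'ee_rot': array([-9.00218515e+01, -2.62512598e-02,  1.75103769e+02]), 'ft_force': array([-0.1511748 , -0.06019124,  0.49392556]), 'moment': array([-0.06306074,  0.08707664,  0.00109856]), 'width': 0.08505356361023123}
roll_plate 0.82 [303. 196. 305. 185.] (array([ 0.5351, -0.0099]), array([0.1777, 0.2775], dtype=float32), 86.51) [0.0237 0.0309 0.0379]
rocked_pin 0.78 [314. 217.  44. 114.] (array([ 0.5291, -0.0164]), array([0.1003, 0.0323], dtype=float32), -4.93) [0.0471 0.0574 0.0603]
rocked_pin 0.72 [299. 362.  94.  67.] (array([0.3724, 0.011 ]), array([0.0283, 0.1004], dtype=float32), 57.99) [0.0127 0.0271 0.0305]
plain_pin 0.72 [17. 90. 33. 67.] (array([0.6563, 0.2327]), array([0.0558, 0.0319], dtype=float32), -8.31) [-0.0005  0.0189  0.029 ]
plain_pin 0.63 [ 25. 275.  46. 110.] (array([0.4855, 0.2771]), array([0.0644, 0.1219], dtype=float32), 1.4) [0.03   0.0462 0.0527]
reject_tray 0.98 [572. 179. 132. 260.] (array([ 0.5227, -0.2683]), array([0.1244, 0.2334], dtype=float32), 7.16) [0.0023 0.0044 0.0352]
```

View pics/w1.png

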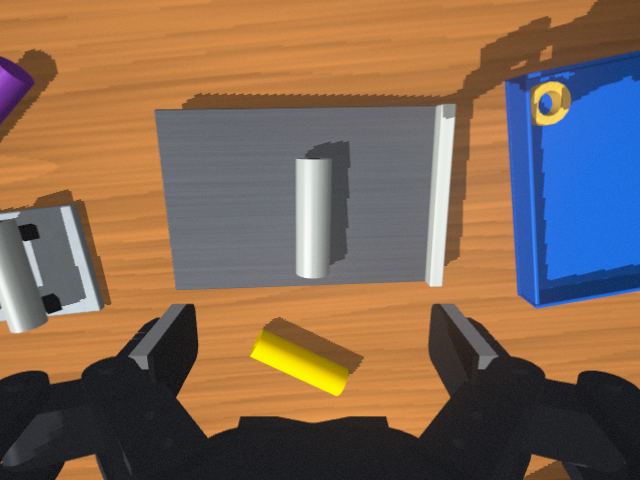

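The wrist view agrees. The rocked pin is at (313,217), which is world (0.529,-0.017) at -5°. The yellow look-alike at (299,362) is clear of the fingers. I'll descend, keeping the tips about 6 mm above the plate, and grip.

{"op": "jog_arm", "data": {"moves": [[-1,0,0.03,0,0,0,0],[-1,0,0.03,0,0,0,0],[-1,0,0.03,0,0,0,0],[-1,0,0.03,0,0,0,0],[-1,0,0.03,0,0,0,0],[-1,0,0.02,0,0,0,0],[-1,0,0.015,0,0,0,0],[-1,0,0.01,0,0,0,0],[-1,0,0,0,0,0,0],[-1,0,0,0,0,0,0]], "squeeze": 50}}

```text
time_s: 3.6
tcp_pos: [0.5297, -0.0181, 0.1097]
ee_rot: [-90.0, 0.1, 174.9]
ft_force: [0.4, 0.3, -0.5]
width: 0.0849
```

{"op": "jog_arm", "data": {"moves": [[1,0,0,0,0,0,0],[1,0,0,0,0,0,0],[1,0,0,0,0,0,0],[1,0,0,0,0,0,0],[1,0,0,0,0,0,0],[1,0,0,0,0,0,0],[1,0,0,0,0,0,0],[1,0,0,0,0,0,0]]}}

```text
time_s: 4.4
tcp_pos: [0.5296, -0.0179, 0.1096]
ee_rot: [-90.0, 0.0, 175.0]
ft_force: [-0.7, 0.7, 5.0]
width: 0.0283
```

{"op": "jog_arm", "data": {"moves": [[1,0,-0.005,0,0,0,0],[1,0,-0.015,0,0,0,0],[1,0,-0.02,0,0,0,0],[1,0,-0.02,0,0,0,0],[1,0,0,0,0,0,0]]}}

```text
time_s: 4.9
tcp_pos: [0.5307, -0.0179, 0.1721]
ee_rot: [-90.0, 0.3, 175.0]
ft_force: [0.5, -0.2, -5.3]
width: 0.0282
```

{"op": "jog_arm", "data": {"moves": [[1,0,0,0.01,0,0,0],[1,-0.0017,0,0.02,0,0,0],[1,-0.002,0,0.03,0,0,0],[1,-0.002,0,0.033,0,0,0],[1,-0.002,0,0.033,0,0,0],[1,-0.002,0,0.033,0,0,0],[1,-0.002,0,0.033,0,0,0],[1,-0.002,0,0.033,0,0,0],[1,-0.002,0,0.033,0,0,0],[1,-0.002,0,0.023,0,0,0],[1,0,0,0.01,0,0,0],[1,0,0,0,0,0,0],[1,0,0,0,0,0,0]]}}

```text
time_s: 6.2
tcp_pos: [0.521, -0.3081, 0.1681]
ee_rot: [-90.1, -0.1, 175.0]
ft_force: [0.5, 0.6, -5.2]
width: 0.0284
```

```bash
python3 - <<'E'
from h import *
s=ctrl.get_state(); print(s["tcp_pos"],s["ee_rot"],s["width"],s["ft_force"])
im,P=cloud("scene"); 
for q in ("rocked_pin","reject_tray"):
    for m in ctrl.cut_out("scene",q)[:3]: print(q,round(m["p"],2),np.round(m["bbox"]),*pins(P,m["mask"]))
cv2.imwrite("pics/s2.png",im)
E
```

```text
[ 0.52104689 -0.30808334  0.16812865] [-9.00847852e+01 -6.95927447e-02  1.75004392e+02] 0.028435939364579978 [ 0.47028969  0.64813875 -5.1684568 ]
rocked_pin 0.97 [241. 115.  57.  31.] (array([ 0.4906, -0.3852]), array([0.1151, 0.2438], dtype=float32), 72.75) [0.0206 0.111  0.1195]
rocked_pin 0.85 [399. 229.  21.  52.] (array([ 3.63e-01, -3.00e-04]), array([0.0336, 0.1324], dtype=float32), 54.24) [0.0037 0.0268 0.0313]
reject_tray 0.68 [240. 165. 140.  94.] (array([ 0.5278, -0.3236]), array([0.2371, 0.2365], dtype=float32), -84.46) [0.0005 0.0049 0.0353]
```

View pics/s2.png

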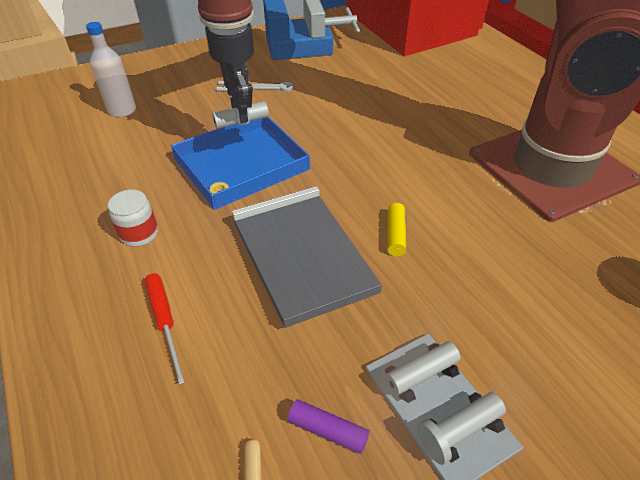

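The rocked pin is held at about (241,115), above the tray. Its top is at about 0.119 m, which matches the commanded height, and the plate is clear. Now I'll lower it.

{"op": "jog_arm", "data": {"moves": [[1,0,0.01,0,0,0,0],[1,0,0.02,0,0,0,0],[1,0,0.02,0,0,0,0],[1,0,0.015,0,0,0,0],[1,0,0.008,0,0,0,0],[1,0,0.004,0,0,0,0],[1,0,0,0,0,0,0],[1,0,0,0,0,0,0]]}}

```text
time_s: 7.15
tcp_pos: [0.5217, -0.3096, 0.0927]
ee_rot: [-90.0, 0.1, 175.0]
ft_force: [-0.6, 0.1, -5.1]
width: 0.0282
```

{"op": "jog_arm", "data": {"moves": [[1,0,0.002,0,0,0,0],[1,0,0,0,0,0,0]]}}

```text
time_s: 7.35
tcp_pos: [0.5213, -0.3096, 0.0902]
ee_rot: [-90.0, 0.0, 174.9]
ft_force: [-0.3, 0.7, -5.1]
width: 0.0282
```

{"op": "jog_arm", "data": {"moves": [[1,0,0.002,0,0,0,0],[1,0,0,0,0,0,0]]}}

```text
time_s: 7.55
tcp_pos: [0.5211, -0.3095, 0.0878]
ee_rot: [-90.0, -0.0, 174.9]
ft_force: [0.0, -0.9, -4.8]
width: 0.0285
```

{"op": "jog_arm", "data": {"moves": [[1,0,0.0015,0,0,0,0],[1,0,0,0,0,0,0]]}}

```text
time_s: 7.75
tcp_pos: [0.5211, -0.3094, 0.0862]
ee_rot: [-90.0, -0.0, 175.0]
ft_force: [0.3, -0.4, -5.1]
width: 0.028
```

{"op": "jog_arm", "data": {"moves": [[1,0,0.001,0,0,0,0],[1,0,0,0,0,0,0]]}}

```text
time_s: 7.95
tcp_pos: [0.5212, -0.3094, 0.0853]
ee_rot: [-90.0, -0.0, 175.0]
ft_force: [0.2, -0.6, -4.5]
width: 0.0281
```

{"op": "jog_arm", "data": {"moves": [[1,0,0.001,0,0,0,0],[1,0,0,0,0,0,0]]}}

```text
time_s: 8.15
tcp_pos: [0.5213, -0.3095, 0.0845]
ee_rot: [-90.0, 0.0, 174.9]
ft_force: [-0.4, 1.6, -2.6]
width: 0.0283
```

{"op": "jog_arm", "data": {"moves": [[1,0,0.0005,0,0,0,0],[0.2,0,0,0,0,0,0],[-0.3,0,0,0,0,0,0],[-1,0,0,0,0,0,0],[-1,0,0,0,0,0,0],[-1,0,0,0,0,0,0],[-1,0,0,0,0,0,0],[-1,0,0,0,0,0,0]]}}

```text
time_s: 8.95
tcp_pos: [0.5212, -0.3095, 0.0839]
ee_rot: [-90.0, 0.0, 174.9]
ft_force: [-0.3, 0.1, 0.6]
width: 0.0852
```

{"op": "jog_arm", "data": {"moves": [[-1,0,-0.01,0,0,0,0],[-1,0,-0.02,0,0,0,0],[-1,0,-0.04,0,0,0,0],[-1,0,-0.04,0,0,0,0],[-1,0,-0.04,0,0,0,0],[-1,0,-0.04,0,0,0,0],[-1,0,-0.025,0,0,0,0],[-1,0,0,0,0,0,0],[-1,0,0,0,0,0,0]]}}

```text
time_s: 9.85
tcp_pos: [0.5213, -0.3094, 0.2998]
ee_rot: [-90.0, 0.1, 175.0]
ft_force: [0.2, -0.0, -0.9]
width: 0.0852
```

```bash
python3 - <<'E'
from h import *
im,P=cloud("wrist"); cv2.imwrite("pics/w3.png",im)
for q in ("rocked_pin","reject_tray","roll_plate"):
    for m in ctrl.cut_out("wrist",q)[:3]: print(q,round(m["p"],2),np.round(m["bbox"]),*pins(P,m["mask"]))
E
```

```text
rocked_pin 0.97 [ 30. 368.  60.  31.] (array([ 0.4412, -0.1155]), array([0.313 , 0.0583], dtype=float32), -62.15) [-0.0003  0.0153  0.0277]
rocked_pin 0.67 [312. 215.  40. 114.] (array([ 0.5156, -0.3077]), array([0.1112, 0.0312], dtype=float32), -6.16) [0.0138 0.0315 0.0345]
reject_tray 0.69 [288. 188. 250. 279.] (array([ 0.5296, -0.2951]), array([0.1996, 0.2331], dtype=float32), 6.35) [0.002  0.0039 0.035 ]
roll_plate 0.68 [ 70. 213. 141. 177.] (array([ 0.5315, -0.0672]), array([0.1736, 0.1408], dtype=float32), -3.75) [0.01   0.0263 0.0379]
```

View pics/w3.png

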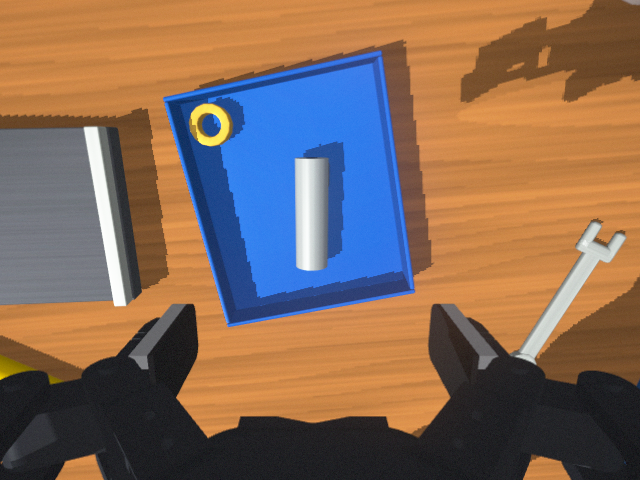

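The rocked pin lies on the tray floor at (312,215), let go, with its top at about 0.034 m. Next is the view over the rest.

{"op": "jog_arm", "data": {"moves": [[-1,0,0,0,0,-6.2,0],[-1,0.0013,0,-0.044,0,0,0],[-1,0.0013,0,-0.044,0,0,0],[-1,0.0013,0,-0.044,0,0,0],[-1,0.0013,0,-0.044,0,0,0],[-1,0.0013,0,-0.044,0,0,0],[-1,0.0013,0,-0.044,0,0,0],[-1,0.0013,0,-0.044,0,0,0],[-1,0.0013,0,-0.044,0,0,0],[-1,0.0013,0,-0.044,0,0,0],[-1,0.0013,0,-0.044,0,0,0],[-1,0.0013,0,-0.044,0,0,0],[-1,0.0013,0,-0.044,0,0,0],[-1,0.0013,0,-0.043,0,0,0],[-1,0,0,0,0,0,0],[-1,0,0,0,0,0,0],[-1,0,0,0,0,0,0]]}}

```text
time_s: 11.75
tcp_pos: [0.4931, 0.26, 0.2983]
ee_rot: [-90.0, -0.1, -178.9]
ft_force: [0.1, -0.2, -0.2]
width: 0.0855
```

```bash
python3 - <<'E'
from h import *
im,P=cloud("wrist"); cv2.imwrite("pics/w4.png",im)
s=ctrl.get_state(); print(s["tcp_pos"],s["ee_rot"],s["qpos"])
for q in ("plain_pin",):
    for m in ctrl.cut_out("wrist",q)[:4]:
        print(q,round(m["p"],2),np.round(m["bbox"]),*pins(P,m["mask"]))
        for z in (.035,.045): print("  above",z,pins(P,m["mask"]&(P[...,2]>z)))
im,P=cloud("top")
k=(P[...,2]>.015)&(P[...,2]<.045)&(P[...,0]>.45)&(P[...,0]<.64)&(P[...,1]>-.17)&(P[...,1]<.14)
k=cv2.morphologyEx(k.astype(np.uint8),cv2.MORPH_OPEN,np.ones((5,5)))>0
print("plate top",pins(P,k))
E
```

```text
[0.49325437 0.25966023 0.2984429 ] [-8.99540014e+01 -3.85365552e-02 -1.78960601e+02] [   8.27819434   13.63692894  -46.89469234   95.53210324   10.26319888
   75.3419232  -129.39262491]
plain_pin 0.89 [311.  46. 119.  84.] (array([0.644 , 0.2639]), array([0.1075, 0.0349], dtype=float32), -52.41) [0.0157 0.0274 0.0306]Traceback (most recent call last):
  File "<stdin>", line 7, in <module>
  File "h.py", line 22, in pins
    X=P[k]; X=X[np.isfinite(X).all(1)]; return rect(X[:,:2]),np.round(np.percentile(X[:,2],[2,50,98]),4)
                                                                      ~~~~~~~~~~~~~^^^^^^^^^^^^^^^^^^
    return _quantile_unchecked(
        a, q, axis, out, overwrite_input, method, keepdims, weights)
    return _ureduce(a,
                    func=_quantile_ureduce_func,
    ...<5 lines>...
                    overwrite_input=overwrite_input,
                    method=method)
    r = func(a, **kwargs)
    result = _quantile(arr,
                       quantiles=q,
    ...<2 lines>...
                       out=out,
                       weights=wgt)
    slices_having_nans = np.isnan(arr[-1, ...])
                                  ~~~^^^^^^^^^
IndexError: index -1 is out of bounds for axis 0 with size 0
```

View pics/w4.png

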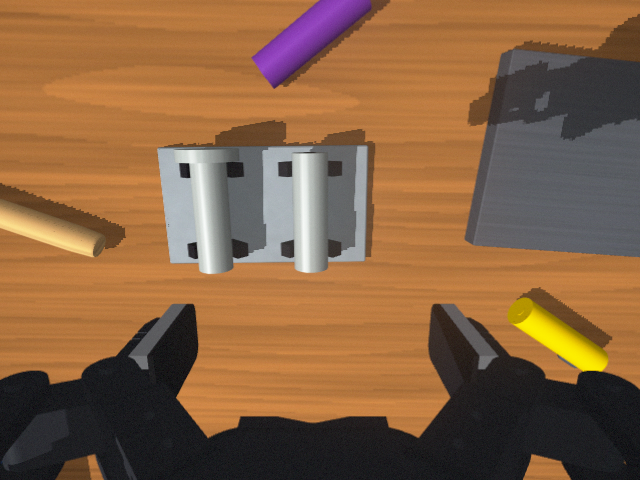

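The wrist view confirms it. The plain pin is at (311,212), and the collared one is at (212,212) with its collar at the upper end.

```bash
python3 - <<'E'
from h import *
im,P=cloud("wrist")
box=np.zeros((480,640),bool); box[135:285,280:345]=True
for z in (.04,.046,.050): print("plain above",z,pins(P,box&(P[...,2]>z)))
def plate(P,name):
    k=(P[...,0]>.43)&(P[...,0]<.66)&(P[...,1]>-.18)&(P[...,1]<.16)
    A=P[k]; A=A[np.isfinite(A).all(1)]
    # stop bar and top face about the sloping plane
    a=np.radians(-4); yl=(A[:,:2]-[.54,-.013])@[-np.sin(a),np.cos(a)]
    h=A[:,2]-(.03+yl*np.tan(np.radians(3)))
    T=A[abs(h)<.0035]; print(name,"face",rect(T[:,:2]),len(T))
    c=np.median(h[abs(h)<.003]); print("  height bias",c)
    B=A[(h>.008)&(yl<-.09)]; 
    if len(B)>30: print("  bar",rect(B[:,:2]))
plate(np.load("w1.npy"),"w1")
im,P=cloud("top"); plate(P,"top"); cv2.imwrite("pics/t5.png",im)
E
```

```text
plain above 0.04 ((array([0.4968, 0.2628]), array([0.0292, 0.1002], dtype=float32), 1.71), array([0.0416, 0.0506, 0.0534]))
plain above 0.046 ((array([0.4967, 0.2622]), array([0.0262, 0.0998], dtype=float32), 1.92), array([0.0464, 0.0511, 0.0535]))
plain above 0.05 ((array([0.4968, 0.2624]), array([0.0207, 0.0996], dtype=float32), 1.62), array([0.0501, 0.0518, 0.0536]))
w1 face (array([ 0.541 , -0.0053]), array([0.1598, 0.2367], dtype=float32), 86.18) 43322
  height bias -0.00040959361545646854
  bar (array([ 0.5327, -0.1287]), array([0.1592, 0.013 ], dtype=float32), -3.59)
top face (array([ 0.5402, -0.0116]), array([0.1601, 0.2459], dtype=float32), 86.15) 6709
  height bias -0.0003069970378157122
  bar (array([ 0.5331, -0.1224]), array([0.1606, 0.0292], dtype=float32), -3.89)
```

{"op": "jog_arm", "data": {"moves": [[-1,-0.0035,0.03,-0.0027,0,-0.6,0],[-1,0,0.03,0,0,0,0],[-1,0,0.03,0,0,0,0],[-1,0,0.03,0,0,0,0],[-1,0,0.03,0,0,0,0],[-1,0,0.02,0,0,0,0],[-1,0,0.016,0,0,0,0],[-1,0,0.01,0,0,0,0],[-1,0,0,0,0,0,0],[-1,0,0,0,0,0,0]]}}

```text
time_s: 12.95
tcp_pos: [0.4967, 0.2641, 0.1037]
ee_rot: [-90.0, 0.0, -178.3]
ft_force: [0.1, 0.3, 0.2]
width: 0.0853
```

{"op": "jog_arm", "data": {"moves": [[1,0,0,0,0,0,0],[1,0,0,0,0,0,0],[1,0,0,0,0,0,0],[1,0,0,0,0,0,0],[1,0,0,0,0,0,0],[1,0,0,0,0,0,0],[1,0,0,0,0,0,0],[1,0,0,0,0,0,0]]}}

```text
time_s: 13.75
tcp_pos: [0.4966, 0.2625, 0.1035]
ee_rot: [-89.9, 0.0, -178.3]
ft_force: [-2.7, -6.6, 10.4]
width: 0.028
```

{"op": "jog_arm", "data": {"moves": [[1,0,-0.005,0,0,0,0],[1,0,-0.015,0,0,0,0],[1,0,-0.02,0,0,0,0],[1,0,-0.02,0,0,0,0],[1,0,-0.01,0,0,0,0],[1,0,0,0,0,2.5,0],[1,0,0,0,0,3,0],[1,-0.004,0,0.012,0,0,0],[1,-0.009,0,0.025,0,0,0],[1,-0.01,0,0.03,0,0,0],[1,-0.01,0,0.03,0,0,0],[1,-0.01,0,0.03,0,0,0],[1,-0.01,0,0.028,0,0,0],[1,-0.006,0,0.018,0,0,0],[1,-0.0032,0,0.0083,0,0,0],[1,0,0,0,0,0,0],[1,0,0,0,0,0,0],[1,0,0,0,0,0,0]]}}

```text
time_s: 15.55
tcp_pos: [0.5461, 0.0805, 0.173]
ee_rot: [-90.0, -0.0, 176.4]
ft_force: [-0.4, 1.1, -5.3]
width: 0.028
```

```bash
python3 - <<'E'
from h import *
s=ctrl.get_state(); print(s["tcp_pos"],s["ee_rot"],s["width"],s["ft_force"],s["moment"])
# pin tilt from top and scene views: pin points around TCP
for cam in ("top","scene"):
    im,P=cloud(cam); t=s["tcp_pos"]
    k=(abs(P[...,0]-t[0])<.062)&(abs(P[...,0]-t[0])>.02)&(abs(P[...,1]-t[1])<.03)&(P[...,2]>.08)&(P[...,2]<t[2]-.03)
    X=P[k]; cv2.imwrite(f"pics/{cam}6.png",im)
    if len(X)<30: print(cam,len(X)); continue
    for a,b in ((-.062,-.025),(.025,.062)):
        Y=X[(X[:,0]-t[0]>a)&(X[:,0]-t[0]<b)]; 
        if len(Y)>10: print(cam,a,len(Y),"ztop",np.percentile(Y[:,2],[90,97]),"ymean",Y[:,1].mean(),"x",Y[:,0].min(),Y[:,0].max())
E
```

```text
[0.54610006 0.08049987 0.17299826] [-9.00399305e+01 -1.01426832e-02  1.76394560e+02] 0.02803208651792751 [-0.35882933  1.07668543 -5.31573235] [ 0.05515161 -0.00364229 -0.01902047]
top 0
scene -0.062 136 ztop [0.11843239 0.12077439] ymean 0.09417909386693835 x 0.4973164177236147 0.5204522056964144
scene 0.025 481 ztop [0.121986   0.12272006] ymean 0.08302139651907503 x 0.5711156336360304 0.5984577172776655
```

{"op": "jog_arm", "data": {"moves": [[1,0,0.01,0,0,0,0],[1,0,0.015,0,0,0,0],[1,0,0.015,0,0,0,0],[1,0,0.008,0,0,0,0],[1,0,0.005,0,0,0,0],[1,0,0,0,0,0,0],[1,0,0,0,0,0,0],[1,0,0,0,0,0,0]]}}

```text
time_s: 16.45
tcp_pos: [0.5469, 0.079, 0.1205]
ee_rot: [-90.0, 0.1, 176.3]
ft_force: [1.4, -0.1, -6.3]
width: 0.0283
```

{"op": "jog_arm", "data": {"moves": [[1,0,0.002,0,0,0,0],[1,0,0,0,0,0,0],[1,0,0,0,0,0,0]]}}

```text
time_s: 16.75
tcp_pos: [0.5465, 0.0789, 0.118]
ee_rot: [-90.0, 0.0, 176.3]
ft_force: [0.2, -1.2, -5.3]
width: 0.0281
```

{"op": "jog_arm", "data": {"moves": [[1,0,0.001,0,0,0,0],[1,0,0,0,0,0,0]]}}

```text
time_s: 16.95
tcp_pos: [0.5465, 0.0788, 0.1168]
ee_rot: [-90.0, -0.0, 176.2]
ft_force: [-0.7, 0.6, -6.0]
width: 0.0283
```

{"op": "jog_arm", "data": {"moves": [[1,0,0.001,0,0,0,0],[1,0,0,0,0,0,0]]}}

```text
time_s: 17.15
tcp_pos: [0.5465, 0.0789, 0.1158]
ee_rot: [-90.0, -0.0, 176.3]
ft_force: [-0.3, -0.3, -5.1]
width: 0.028
```

{"op": "jog_arm", "data": {"moves": [[1,0,0.001,0,0,0,0],[1,0,0,0,0,0,0]]}}

```text
time_s: 17.35
tcp_pos: [0.5466, 0.079, 0.1156]
ee_rot: [-90.0, 0.0, 176.3]
ft_force: [-3.1, -0.4, 3.3]
width: 0.0279
```

{"op": "jog_arm", "data": {"moves": [[1,0,0.0007,0,0,0,0],[1,0,0,0,0,0,0]]}}

```text
time_s: 17.55
tcp_pos: [0.5465, 0.079, 0.1155]
ee_rot: [-90.0, 0.0, 176.3]
ft_force: [-7.8, -2.2, 12.4]
width: 0.0279
```

In firm contact with the plate. I'll ease the load, release, and lift clear.

{"op": "jog_arm", "data": {"moves": [[1,0,-0.0008,0,0,0,0],[1,0,0,0,0,0,0]]}}

```text
time_s: 17.75
tcp_pos: [0.5465, 0.0789, 0.1155]
ee_rot: [-90.0, 0.0, 176.3]
ft_force: [-4.7, -0.8, 6.2]
width: 0.028
```

{"op": "jog_arm", "data": {"moves": [[-1,0,0,0,0,0,0],[-1,0,0,0,0,0,0],[-1,0,-0.005,0,0,0,0],[-1,0,-0.03,0,0,0,0],[-1,0,-0.04,0,0,0,0],[-1,0,-0.04,0,0,0,0],[-1,0,-0.03,0,0,0,0],[-1,0,-0.02,0,0,0,0],[-1,0,0,0,0,0,0],[-1,0,0,0,0,0,0],[-1,0,0,0,0,0,0],[-1,0,0,0,0,0,0],[-1,0,0,0,0,0,0],[-1,0,0,0,0,0,0],[-1,0,0,0,0,0,0],[-1,0,0,0,0,0,0],[-1,0,0,0,0,0,0],[-1,0,0,0,0,0,0],[-1,0,0,0,0,0,0],[-1,0,0,0,0,0,0]]}}

```text
time_s: 19.75
tcp_pos: [0.5465, 0.0789, 0.2801]
ee_rot: [-90.0, 0.0, 176.3]
ft_force: [-0.3, -0.3, 0.3]
width: 0.0855
```

```bash
python3 - <<'E'
from h import *
im,P=cloud("scene"); cv2.imwrite("pics/s7.png",im)
im,P=cloud("wrist"); cv2.imwrite("pics/w7.png",im)
c,s=np.cos(np.radians(-3.8)),np.sin(np.radians(-3.8)); d=P[...,:2]-[.5405,-.0123]
x,y=d@[c,s],d@[-s,c]; h=P[...,2]-.03-y*np.tan(np.radians(3))
k=(h>.02)&(h<.04)&(abs(x)<.1)&(abs(y)<.125)
print(k.sum()); X=np.stack([x[k],y[k]],-1); print("plate-frame",rect(X),"z",P[k][:,2].max())
E
```

```text
4346
plate-frame (array([ 0.0009, -0.0957]), array([0.1004, 0.0282], dtype=float32), -0.04) z 0.05705949944935784
```

View pics/s7.png

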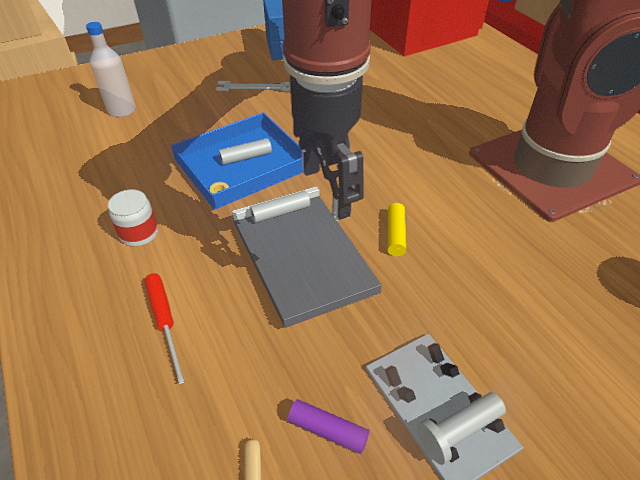

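The plain pin is against the stop bar at (282,207), at plate-frame y = -95.7 mm and x = 1 mm. The rocked pin is in the tray at (246,152). I'll wait briefly, check both are at rest, and hand in.

{"op": "jog_arm", "data": {"moves": [[-1,0,0,0,0,0,0],[-1,0,0,0,0,0,0],[-1,0,0,0,0,0,0],[-1,0,0,0,0,0,0],[-1,0,0,0,0,0,0],[-1,0,0,0,0,0,0],[-1,0,0,0,0,0,0],[-1,0,0,0,0,0,0],[-1,0,0,0,0,0,0],[-1,0,0,0,0,0,0]]}}

```text
time_s: 20.85
tcp_pos: [0.5465, 0.0789, 0.2801]
ee_rot: [-90.0, 0.0, 176.3]
ft_force: [0.4, 0.1, -0.0]
width: 0.0857
```

```bash
python3 - <<'E'
from h import *
im,P=cloud("wrist")
c,s=np.cos(np.radians(-3.8)),np.sin(np.radians(-3.8)); d=P[...,:2]-[.5405,-.0123]
x,y=d@[c,s],d@[-s,c]; h=P[...,2]-.03-y*np.tan(np.radians(3))
k=(h>.02)&(h<.04)&(abs(x)<.1)&(abs(y)<.125)
r=rect(np.stack([x[k],y[k]],-1)); print(r)
if abs(r[0][1]+.096)<.006: ctrl.job_done(); print("handed in")
E
```

```text
(array([ 0.0009, -0.0955]), array([0.0285, 0.1004], dtype=float32), 0.06)
the job is handed in; nothing more can be done
handed in
```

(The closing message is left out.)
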